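Lay the hinged leaf with its card over the lino block and press a proof

TASK

Press a proof in the small printing frame with your fingertips: first push the lino block along the bed until it sits snugly against both wooden rails, the one beside the hinge and the one at the end. Then push the open leaf over on its hinge from behind, lay it down on the block without slamming it, press firmly on its back over the middle of the block for about a second, let go and leave it lying flat. Do not pick the block up, do not touch the white card on the leaf, and leave the tools and the jar around it where they are.

Things in the scene. Friction and masses are not known exactly. Their poses are not given: they have to be found in the camera images.
- frame: printing frame fixed on the table: plywood board 12 mm thick, x -65..+85, y -60..+105 mm. Origin at table height under the middle of the hinge (spine); x along the spine, roughly to the robot's right, y across the bed, roughly away from the robot, z up. The bed is beyond the spine (+y), the open leaf leans out towards the robot (-y). Two dowel rests, 52 mm high, stand at x +-42, y -46 mm
- home (a point): where the block's origin (centre of its underside) is when it sits snug against both rails, at (0, 46, 12) mm of the frame, same axes as the frame. The two wooden rails reach 12 mm above the bed: one runs along the spine, its stop face 30 mm to the -y side of this point; the other stands across the left end, its stop face 45 mm to the -x side. The bed's other two sides are open
- spine (a point): middle of the hinge axis, 34 mm above the table, same axes as the frame: the leaf turns about this point's x axis
- leaf (a joint): leaf angle, rad: 0 = flat on the block, pi/2 = upright, starts at 2.2 to 2.55 (leaning out to -y). Plywood plate 120 mm along the spine, 6 mm thick, 140 g. Friction hinges (0.13 N m) hold it at any angle; 1 to 4 N along its arc turns it, but pushing its edge level at the hinge while it leans far out binds: rise with it. Its back, to push on, faces down and out when open, up when closed
- leaf_edge (a point): middle of the leaf's free edge, 102 mm from the hinge axis, at half thickness. This point's y axis points along the leaf away from the hinge, its z axis out of the leaf's back
- leaf_back (a point): point on the leaf's back, 46 mm from the hinge axis, which lies over the middle of the block when the leaf is closed: press here. It takes more than 5 N for half a second, 10 N is a good firm press. When closed it is 42 mm above the table
- card (a point): white card 108 (along the spine) x 80 x 2 mm, fixed on the inner face of the leaf (the face that looks up while open, and comes down on the block); it must stay clean: no finger may touch it. The point is the middle of its printing face, 56 mm from the hinge axis
- block: lino block, 90 mm (its x) x 60 mm (its y) x 22 mm high, pale wooden mount with grey lino and a dark fern sprig in relief on top, 160 to 280 g, loose on the bed. Origin at the centre of its underside. It starts 8 to 20 mm away from each of the two rails, turned by up to 0.1 rad; it is only to be pushed
- brayer: ink roller with wooden handle, 79 x 164 x 31 mm, bystander
- baren: round dark rubbing pad with wooden bar, 95 mm across, 27 mm high, bystander
- gouge_1: lino gouge with pear-shaped wooden handle, 112 mm long, bystander
- eraser: small eraser 19 x 43 x 13 mm, bystander
- ink_black: ink jar with black lid, 48 mm across, 50 mm high, bystander

How it is judged:
By the outcome, as a careful person would: the job done as asked, in the order asked, and still so for the second after the job is handed in, with the robot touching nothing.
It also fails if it takes over 54 s, if anything falls off the work surface, if the arm or the gripper's body presses on something with over 40 N, if the wrist force passes 120 N, or if a joint passes its speed limit or range.

ROBOT

A 7-joint arm with a two-finger parallel gripper is mounted at the origin on the work surface; the furniture and walls round the work are solid. World frame = base frame: x ahead of the robot, y to its left, z up, the work surface at z = 0. Lengths are in m, angles in rad, forces in N, time in s.
With the tool pointing down it reaches from about 0.425 to 0.875 m from the base axis. Payload 4.7 kg.
Tool frame: the origin (TCP) lies midway between the tips of the shut fingers; the grasp point (between the pads) lies 19 mm behind it; x points along the fingers, z is the direction in which the jaws open and shut, and the axes are right-handed (so a half turn about x gives the same grasp; the last joint's range is limited). The gripper opens to 87 mm and grips with 3 to 60 N. Pads are 19 mm wide; open, the fingers measure 117 mm over their backs; the gripper's body (75 mm by 190 mm) begins 51 mm behind the grasp point.
Start: joints at [1.201, 0.321, -0.07, 1.45, 0.023, 1.371, -0.057], TCP at [0.243, -0.603, 0.223] pointing down, gripper open.
Joint ranges: [-2.86, 2.86], [-0.3, 2.09], [-1.38, 1.24], [0.06, 2.45], [-1.56, 4.7], [0.09, 2.05], [-2.69, 2.69]. Speed limits (rad/s): [2.57, 2.57, 3.14, 3.14, 3.14, 3.14, 3.14].

INTERFACE

Orientations are given as a rotation vector (axis times angle).
In Python, from bench import ctrl, vision, close_job gives the robot as it stands. The module is installed in compiled form; this text tells all that it offers.
- The arm moves only by the tool servo_tool, never from a script. Its argument "commands" is a list that holds one entry, the list of rows, each a list of 7 numbers: the turn, a rotation vector about the tool's x, y, z in degrees, then the shift along the tool's x, y, z in mm, then the finger opening in mm, from 0 to 87. In form: [[[wx, wy, wz, x, y, z, grip], ...]]. A call has 1 to 5 rows; each row is the pose to reach, as a shift and turn from the pose commanded when the call began, along the tool's axes at that moment; what a row does not reach only later rows make up. A row lasts 1/8 s, in which the tool goes at most 62.5 mm and 10.7 degrees, less where a joint would pass 70% of its speed; a pose out of reach is approached as far as the arm can. A call with a gripper value outside its range is refused whole. The fingers move at their own pace and stop on an object; "newtons" is the grip in N (left out, the last holds). Time passes only in rows, so rows that repeat a pose let the fingers close. It gives the time, the measured TCP pose, the force and the opening at its end, in the units of the state.
- ctrl.get_state(): the state, without advancing time (a new reading comes with each control period).
- vision.get_image(name): name is "scene" or "top" or "wrist"; returns the picture (480x640x3 uint8, red, green, blue); there is no depth.
- vision.camera_info(name): a dict with "fov_y" (degrees; the focal length in pixels is half the picture's height over the tangent of half this angle, whatever the lens; pixels are square), "cx", "cy" (the principal point, pixels), "pose" (4x4, takes a point from camera to world coordinates). Camera axes: x right, y down, z forward; pixel columns grow to the right and rows downward; lengths in m; the calibration is good to about 2 mm. A picture is of the moment at which its call begins: read the wrist's pose just before it. camera_info takes no time and is no camera call; for the wrist camera it gives the pose at the moment of the call.
- close_job(): hands the job in, once; it reports no verdict.
The state is a dict: "time": time; "joint_positions": joint angles; "qd": joint speeds; "joint_torque": joint torques, N m; "position": TCP position; "tool_rot": TCP orientation; "ft_force": force on the tool from outside, world axes, zero at the start; "torque": the same for the moment, N m; "grip_width": opening from 0.0 (shut) to 1.0 (fully open).
Only numpy, scipy, OpenCV 4.12 (cv2) and the standard library are available. Lean on these libraries where they do the work, as an engineer would, in place of code of your own. Each camera call takes 0.05 s, during which the arm holds its last target. There are 200 camera calls.

## Working session

There is one attempt and no reset: what is moved stays moved. The work goes in short steps, Python scripts to look and compute and a tool call to move; the robot and the scene stay as the last step left them, time stands still between calls to the robot, and variables do not carry over. Pictures are saved under pics/ and viewed, about 8 in all and at most 12, crops included, and the job is handed in when it is done.

Besides the shell and the picture viewer there is one more tool, called after ">>>" by a JSON object that holds its "method" and its "body". servo_tool: Moves the arm, as the interface text tells. Its arguments: {"type":"object","properties":{"commands":{"type":"array"},"newtons":{"type":"number"}},"required":["commands"]}

```bash
mkdir -p pics
cat > h.py <<'E'
from bench import ctrl, vision
import numpy as np, cv2
from scipy.spatial.transform import Rotation as R
def snap(n,f):
    im=vision.get_image(n); cv2.imwrite('pics/'+f,im[:,:,::-1]); return im
def K(n):
    c=vision.camera_info(n); f=240/np.tan(np.radians(c['fov_y']/2)); return f,c['cx'],c['cy'],np.array(c['pose'])
def ray(n,u,v,k=None):
    f,cx,cy,P=k or K(n); d=P[:3,:3]@np.array([(u-cx)/f,(v-cy)/f,1]); return P[:3,3],d/np.linalg.norm(d)
def onz(n,u,v,z,k=None):
    o,d=ray(n,u,v,k); return o+d*(z-o[2])/d[2]
def proj(n,p,k=None):
    f,cx,cy,P=k or K(n); q=P[:3,:3].T@(np.array(p)-P[:3,3]); return np.array([cx+f*q[0]/q[2],cy+f*q[1]/q[2]])
E
python3 - <<'E'
from h import *
np.set_printoptions(precision=4,suppress=True)
snap('scene','s0.png');snap('top','t0.png')
for n in('scene','top','wrist'): print(n,K(n))
s=ctrl.get_state();print(s['time'],s['position'],s['tool_rot'],s['grip_width'],R.from_rotvec(s['tool_rot']).as_matrix())
E
```

```text
scene (np.float64(477.6923357235056), 319.43975492119233, 243.9728669387158, array([[ 0.6068, -0.4478,  0.6567, -0.1492],
       [-0.7948, -0.348 ,  0.4972, -0.7603],
       [ 0.0059, -0.8236, -0.5671,  0.5368],
       [ 0.    ,  0.    ,  0.    ,  1.    ]]))
top (np.float64(616.4584895445886), 319.9582752634554, 239.23557436488156, array([[ 0.0204, -0.9811,  0.1924,  0.2064],
       [-0.9998, -0.0212, -0.0023, -0.318 ],
       [ 0.0063, -0.1923, -0.9813,  1.0657],
       [ 0.    ,  0.    ,  0.    ,  1.    ]]))
wrist (np.float64(338.26273815394137), 316.85764997928, 233.81809306858466, array([[ 0.3753, -0.8974, -0.232 ,  0.3071],
       [-0.9269, -0.3637, -0.0924, -0.5766],
       [-0.0014,  0.2498, -0.9683,  0.3835],
       [ 0.    ,  0.    ,  0.    ,  1.    ]]))
0.1 [ 0.2432 -0.6023  0.2216] [ 0.9229  1.3682 -0.9214] 0.9965264036970164 [[-0.0007  0.9272  0.3745]
 [ 0.0016  0.3745 -0.9272]
 [-1.     -0.0001 -0.0017]]
```

View pics/s0.png

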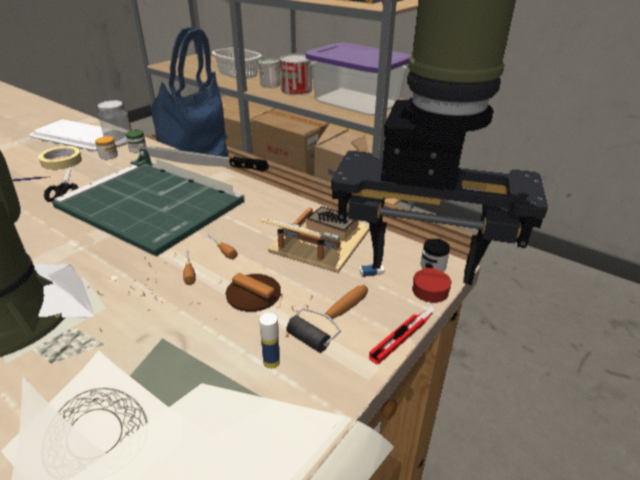

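View pics/t0.png

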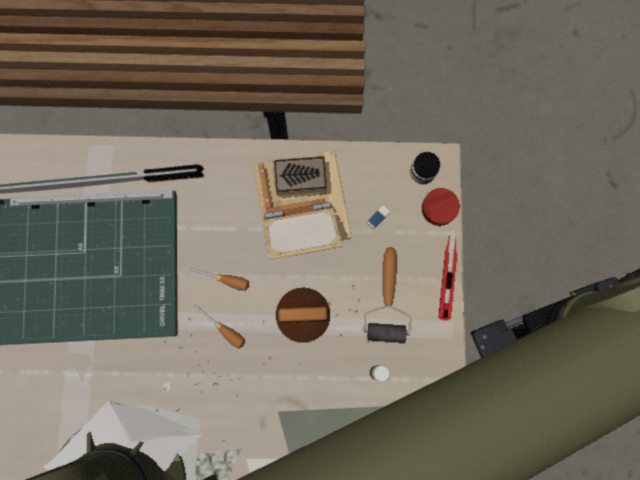

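Scene: the frame stands at about (318,235) px. Top: frame at (255–350, 152–258), the block at (302,175), the leaf with its white card leaning toward the robot at (303,232), the eraser at (378,216). I'll zoom in on it.

Run:
```python
import cv2
a=cv2.imread('pics/t0.png')[145:265,245:390]
cv2.imwrite('pics/c0.png',cv2.resize(a,None,fx=5,fy=5,interpolation=cv2.INTER_CUBIC))
```

```text
(no output)
```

View pics/c0.png

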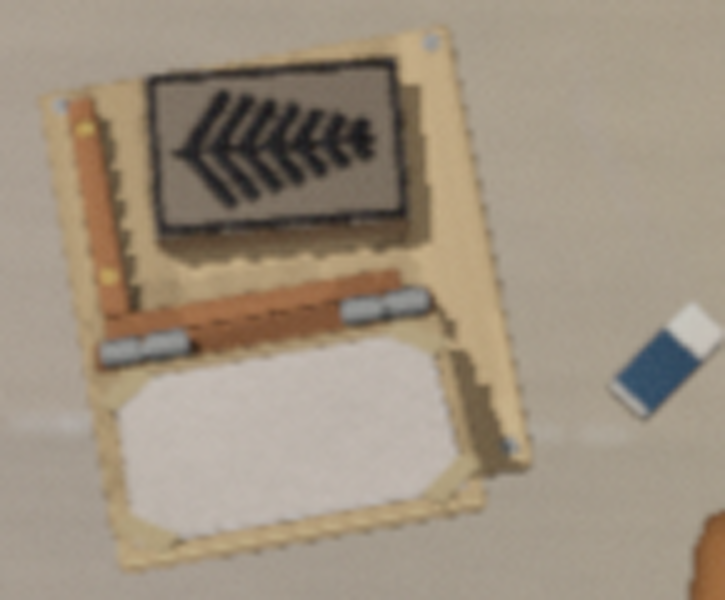

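Run:
```python
from h import *
np.set_printoptions(precision=4,suppress=True)
k=K('top'); px=lambda c:(245+c[0]/5,145+c[1]/5)
B=np.array([onz('top',*px(c),.012,k) for c in [(42,97),(447,27),(530,467)]])[:,:2]
F=np.array([(-65,105),(85,105),(85,-60)])/1000.
# rigid fit
Fc,Bc=F-F.mean(0),B-B.mean(0)
th=np.arctan2((Fc[:,0]*Bc[:,1]-Fc[:,1]*Bc[:,0]).sum(),(Fc*Bc).sum())
Rm=np.array([[np.cos(th),-np.sin(th)],[np.sin(th),np.cos(th)]]); t=B.mean(0)-Rm@F.mean(0)
print('frame',t,np.degrees(th),'res',B-(F@Rm.T+t))
P=np.array([onz('top',*px(c),.034,k) for c in [(150,75),(397,58),(405,212),(162,235)]])[:,:2]
Q=(P-t)@Rm; print('block in frame',Q*1000,Q.mean(0)*1000)
for a in [(1,0),(2,3)]:
  d=Q[a[0]]-Q[a[1]];print(np.degrees(np.arctan2(d[1],d[0])),np.linalg.norm(d))
# leaf edge: inner upper corner pixel; solve angle via each theta
for a in np.arange(2.1,2.65,.05):
  r=[]
  for X in(-.06,.06):
    for h in (0,-.003,.003):
      y=.102*np.cos(a)-h*np.sin(a); z=.034+.102*np.sin(a)+h*np.cos(a)
      w=np.r_[t+Rm@[X,y],z]; p=proj('top',w,k); r+=list((p-[245,145])*5)
  print(round(a,2),np.round(r))
cs=np.array([proj('top',np.r_[t+Rm@np.array(p[:2]),p[2]],k) for p in [(-.045,.016,.024),(.045,.016,.024),(-.045,.1,.024)]]);print((cs-[245,145])*5)
```

```text
frame [ 0.4567 -0.2809] -78.8226805959446 res [[-0.0008 -0.0023]
 [-0.0005  0.0009]
 [ 0.0013  0.0014]]
block in frame [[-23.4461  97.774 ]
 [ 62.7485  89.0635]
 [ 55.6891  33.5578]
 [-28.6207  39.912 ]] [16.5927 65.0768]
-5.770489300966904 0.08663362174988047
-4.310056089292244 0.08454889104100417
2.1 [ 92. 455.  91. 446.  94. 464. 471. 390. 469. 381. 472. 399.]
2.15 [ 95. 470.  94. 461.  97. 479. 473. 406. 472. 397. 474. 414.]
2.2 [ 98. 485.  97. 476. 100. 493. 475. 420. 474. 412. 476. 429.]
2.25 [101. 499.  99. 491. 103. 508. 477. 435. 476. 426. 478. 443.]
2.3 [104. 513. 102. 505. 105. 521. 479. 449. 478. 441. 480. 457.]
2.35 [107. 527. 105. 519. 108. 534. 480. 462. 479. 454. 481. 470.]
2.4 [109. 539. 108. 532. 111. 547. 482. 475. 481. 468. 483. 483.]
2.45 [112. 552. 110. 545. 113. 559. 483. 488. 482. 480. 484. 495.]
2.5 [114. 563. 113. 557. 116. 570. 484. 499. 484. 493. 485. 506.]
2.55 [117. 574. 115. 568. 118. 581. 486. 511. 485. 504. 486. 517.]
2.6 [119. 585. 118. 579. 121. 591. 487. 521. 486. 515. 487. 527.]
[[128.3043 316.0283]
 [383.2202 272.8296]
 [ 90.496   88.1196]]
```

>>> {"method": "servo_tool", "body": {"commands": [[[0, 0, 0, 0, 20, -15, 50], [0, 0, 0, 0, 50, -37, 50], [0, 0, 0, 0, 82, -62, 50], [0, 0, 0, 0, 114, -86, 50], [0, 0, 0, 0, 145, -110, 50]]]}}

```text
time: 0.72
position: [0.3371, -0.445, 0.2221]
tool_rot: [0.922, 1.367, -0.922]
ft_force: [-0.6, -0.2, -0.1]
grip_width: 0.594
```

>>> {"method": "servo_tool", "body": {"commands": [[[2.2, 0, 0, 0, 32, -24, 50], [4.4, 0, 0, 0, 64, -48, 50], [6.6, 0, 0, 0, 96, -72, 50], [8.8, 0, 0, 0, 125, -94, 50], [10.8, 0, 0, 0, 143, -108, 50]]]}}

```text
time: 1.35
position: [0.4296, -0.2906, 0.2223]
tool_rot: [1.063, 1.296, -1.063]
ft_force: [-0.5, -0.5, -0.6]
grip_width: 0.573
```

Run:
```python
from h import *
np.set_printoptions(precision=4,suppress=True)
s=ctrl.get_state();print(s['time'],s['position'],R.from_rotvec(s['tool_rot']).as_matrix(),s['grip_width'],s['ft_force'])
k=K('wrist');snap('wrist','w1.png');print(k); np.save('w1k.npy',np.r_[k[0],k[1],k[2],k[3].ravel()])
```

```text
1.35 [ 0.4296 -0.2906  0.2223] [[-0.0003  0.9807  0.1953]
 [ 0.0005  0.1953 -0.9807]
 [-1.     -0.0002 -0.0006]] 0.5734032978670662 [-0.5042 -0.4731 -0.6364]
(np.float64(338.26273815394137), 316.85764997928, 233.81809306858466, array([[ 0.1961, -0.9495, -0.2451,  0.4971],
       [-0.9806, -0.1901, -0.0484, -0.2769],
       [-0.0006,  0.2498, -0.9683,  0.3841],
       [ 0.    ,  0.    ,  0.    ,  1.    ]]))
```

View pics/w1.png

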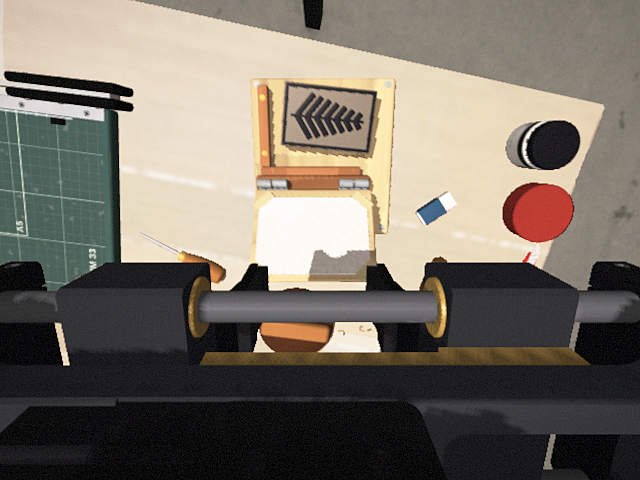

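The wrist picture shows the frame squarely: the board's far corners are near (251,79) and (395,80), the block top is at (330,115), the rails at (264,125) and (310,171), and the leaf with its card runs down to about row 280. I'll crop it for accurate corners.

Run:
```python
import cv2
a=cv2.imread('pics/w1.png')[70:290,240:405]
cv2.imwrite('pics/c1.png',cv2.resize(a[:120],None,fx=4.5,fy=4.5,interpolation=cv2.INTER_CUBIC))
```

```text
(no output)
```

View pics/c1.png

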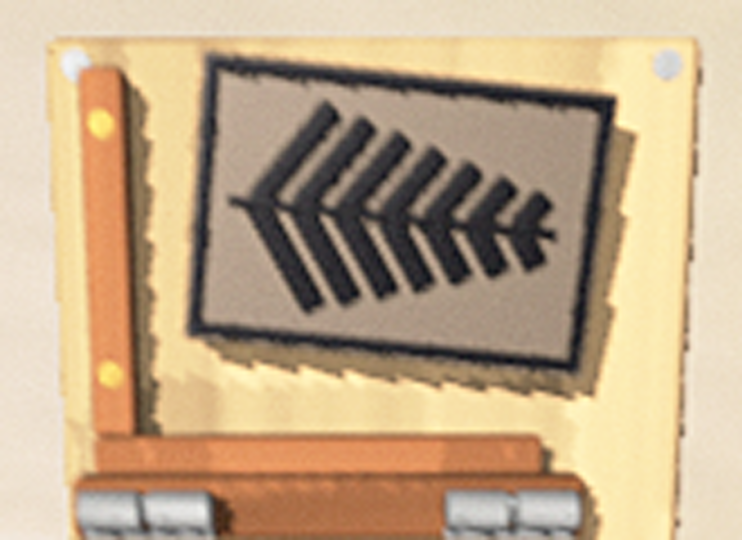

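Run:
```python
from h import *
np.set_printoptions(precision=1,suppress=True)
k=K('wrist'); px=lambda c:(240+c[0]/4.5,70+c[1]/4.5)
W=lambda c,z:onz('wrist',*px(c),z,k)[:2]
s=ctrl.get_state();M=R.from_rotvec(s['tool_rot']).as_matrix();T=np.c_[M[:2,2],M[:2,1]]; p0=s['position'][:2]
g=lambda c,z:(W(c,z)-p0)@T*1000   # mm in (tool z ~frame x, tool y ~frame y), from TCP
print('board TL TR',g((47,40),.012),g((697,40),.012))
print('left rail',g((125,70),.024),g((133,433),.024)); print('spine rail',g((135,436),.024),g((540,436),.024))
Q=np.array([g(c,.034) for c in [(206,55),(614,97),(578,372),(190,333)]]);print('block',Q,Q.mean(0),np.linalg.norm(Q[1]-Q[0]),np.linalg.norm(Q[2]-Q[1]))
```

```text
board TL TR [-68.3 135.8] [ 78.5 135.9]
left rail [-49.3 127.5] [-50.2  49.2]
spine rail [-49.7  48.5] [44.5 48.6]
block [[-30.5 128.9]
 [ 56.8 120.6]
 [ 51.3  63.2]
 [-35.4  71.6]] [10.5 96.1] 87.69176133699555 57.60280163750196
```

>>> {"method": "servo_tool", "body": {"commands": [[[0, 0, 0, 0, 40, 3, 50], [0, 0, 0, 10, 90, 7, 50], [0, 0, 0, 30, 135, 10, 50], [0, 0, 0, 75, 148, 10, 50], [0, 0, 0, 125, 148, 10, 50]]]}}

```text
time: 2.02
position: [0.5772, -0.2738, 0.0961]
tool_rot: [1.063, 1.295, -1.062]
ft_force: [-0.7, -0.2, -0.1]
grip_width: 0.575
```

>>> {"method": "servo_tool", "body": {"commands": [[[0, 0, 0, 35, 0, 0, 50], [0, 0, 0, 60, 0, 0, 50], [0, 0, 0, 73, 0, 0, 50], [0, 0, 0, 77, 0, 0, 50], [0, 0, 0, 77, -4, 0, 50]]]}}

```text
time: 2.65
position: [0.5726, -0.2748, 0.0213]
tool_rot: [1.064, 1.294, -1.063]
ft_force: [0.9, 0.4, -0.5]
grip_width: 0.577
```

>>> {"method": "servo_tool", "body": {"commands": [[[0, 0, 0, 0, -5, 0, 50], [0, 0, 0, 0, -10, 0, 50], [0, 0, 0, 0, -14, 0, 50], [0, 0, 0, 0, -18, 0, 50], [0, 0, 0, 0, -21, 0, 50]]]}}

```text
time: 3.28
position: [0.5523, -0.279, 0.0214]
tool_rot: [1.064, 1.293, -1.063]
ft_force: [3.3, 0.1, 2.4]
grip_width: 0.573
```

>>> {"method": "servo_tool", "body": {"commands": [[[0, 0, 0, 0, -1, 0, 50], [0, 0, 0, 0, -2, 0, 50], [0, 0, 0, 0, -3, 0, 50], [0, 0, 0, 0, -4, 0, 50], [0, 0, 0, 0, -4, 0, 50]]]}}

```text
time: 3.9
position: [0.5479, -0.2794, 0.0206]
tool_rot: [1.064, 1.295, -1.063]
ft_force: [4.1, 0.4, 0.9]
grip_width: 0.576
```

>>> {"method": "servo_tool", "body": {"commands": [[[0, 0, 0, 0, -1, 0, 50], [0, 0, 0, 0, -2, 0, 50], [0, 0, 0, 0, -3, 0, 50], [0, 0, 0, 0, -3, 0, 50]]]}}

```text
time: 4.4
position: [0.5477, -0.2793, 0.0213]
tool_rot: [1.065, 1.291, -1.059]
ft_force: [9.3, 0.9, -0.6]
grip_width: 0.573
```

>>> {"method": "servo_tool", "body": {"commands": [[[0, 0, 0, 0, 8, 0, 50], [0, 0, 0, -10, 12, 0, 30], [0, 0, 0, -40, 12, 20, 0], [0, 0, 0, -50, -10, 50, 0], [0, 0, 0, -50, -37, 72, 0]]]}}

```text
time: 5.03
position: [0.5217, -0.3596, 0.0719]
tool_rot: [1.063, 1.294, -1.065]
ft_force: [0.5, -0.1, -1.2]
grip_width: 0.205
```

>>> {"method": "servo_tool", "body": {"commands": [[[0, 0, 0, 0, 0, 0, 0], [0, 0, 0, 0, 0, 0, 0], [0, 0, 0, 20, 0, 0, 0], [0, 0, 0, 42, 0, 0, 0], [0, 0, 0, 50, 0, 0, 0]]]}}

```text
time: 5.65
position: [0.5212, -0.3557, 0.0176]
tool_rot: [1.063, 1.301, -1.063]
ft_force: [0.6, -0.0, -0.1]
grip_width: 0.006
```

Run:
```python
from h import *
snap('wrist','w2.png');a=snap('top','t2.png')[145:265,245:390,::-1]
w=cv2.imread('pics/w2.png')
b=cv2.resize(a,None,fx=4,fy=4,interpolation=cv2.INTER_CUBIC)
c=cv2.resize(w,(0,0),fx=.5,fy=.5)
o=np.zeros((480,580+220,3),np.uint8);o[:,:580]=b;o[:240,580:]=c[:,50:270];cv2.imwrite('pics/m2.png',o)
s=ctrl.get_state();print(s['time'],s['position'],s['grip_width'],s['ft_force'])
```

```text
5.75 [ 0.52158202 -0.35635632  0.01863743] 0.007478329250807487 [-0.04845037  0.0788307   0.81128244]
```

View pics/m2.png

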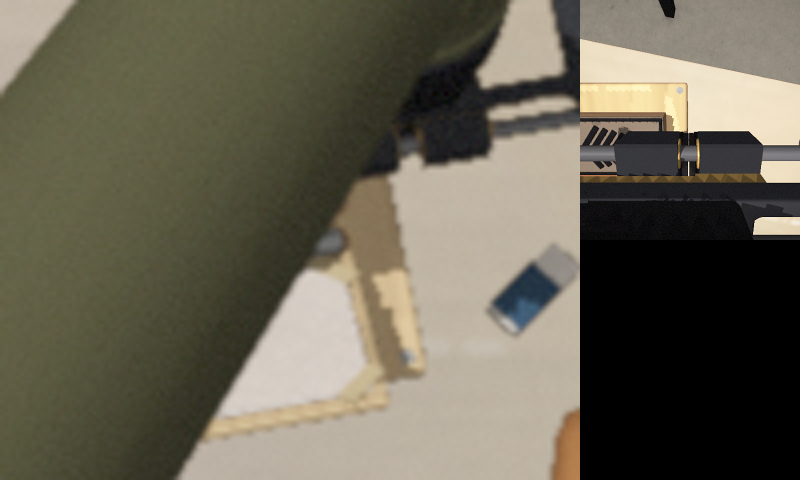

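The block now lies parallel to the board, with the shut fingers standing at its right end. Next I push it along the bed to the end rail.

>>> {"method": "servo_tool", "body": {"commands": [[[0, 0, 0, -1, 0, -5, 0], [0, 0, 0, -1, 0, -10, 0], [0, 0, 0, -1, 0, -15, 0], [0, 0, 0, -1, 0, -19, 0], [0, 0, 0, -1, 0, -22, 0]]]}}

```text
time: 6.38
position: [0.5184, -0.337, 0.0222]
tool_rot: [1.063, 1.293, -1.064]
ft_force: [1.6, -2.6, 1.3]
grip_width: 0.009
```

>>> {"method": "servo_tool", "body": {"commands": [[[0, 0, 0, 0, 0, -1, 0], [0, 0, 0, 0, 0, -2, 0], [0, 0, 0, 0, 0, -3, 0], [0, 0, 0, 0, 0, -4, 0], [0, 0, 0, 0, 0, -4, 0]]]}}

```text
time: 7.0
position: [0.5173, -0.3324, 0.0217]
tool_rot: [1.064, 1.295, -1.064]
ft_force: [2.0, -3.5, 2.5]
grip_width: 0.007
```

>>> {"method": "servo_tool", "body": {"commands": [[[0, 0, 0, 0, 0, -1, 0], [0, 0, 0, 0, 0, -2, 0], [0, 0, 0, 0, 0, -3, 0], [0, 0, 0, 0, 0, -4, 0], [0, 0, 0, 0, 0, -4, 0]]]}}

```text
time: 7.62
position: [0.5163, -0.3279, 0.0214]
tool_rot: [1.064, 1.296, -1.064]
ft_force: [1.0, -2.5, 2.0]
grip_width: 0.006
```

>>> {"method": "servo_tool", "body": {"commands": [[[0, 0, 0, 0, 0, -1, 0], [0, 0, 0, 0, 0, -2, 0], [0, 0, 0, 0, 0, -3, 0], [0, 0, 0, 0, 0, -4, 0], [0, 0, 0, 0, 0, -4, 0]]]}}

```text
time: 8.25
position: [0.5156, -0.3246, 0.0214]
tool_rot: [1.064, 1.295, -1.064]
ft_force: [1.1, -2.6, -0.7]
grip_width: 0.004
```

>>> {"method": "servo_tool", "body": {"commands": [[[0, 0, 0, 0, 0, -1, 0], [0, 0, 0, 0, 0, -2, 0], [0, 0, 0, 0, 0, -3, 0], [0, 0, 0, 0, 0, -3, 0]]]}}

```text
time: 8.75
position: [0.5156, -0.3245, 0.0223]
tool_rot: [1.063, 1.29, -1.066]
ft_force: [4.2, -8.0, -1.5]
grip_width: 0.003
```

>>> {"method": "servo_tool", "body": {"commands": [[[0, 0, 0, 0, 0, 8, 0], [0, 0, 0, -10, 0, 12, 0], [0, 0, 0, -45, 5, 12, 20], [0, 0, 0, -55, 35, -20, 50], [0, 0, 0, -55, 55, -52, 50]]]}}

```text
time: 9.38
position: [0.5604, -0.2584, 0.0784]
tool_rot: [1.065, 1.294, -1.063]
ft_force: [-0.2, -1.3, -0.6]
grip_width: 0.262
```

>>> {"method": "servo_tool", "body": {"commands": [[[0, 0, 0, 20, 0, 0, 50], [0, 0, 0, 45, 0, 0, 50], [0, 0, 0, 54, 0, 0, 50], [0, 0, 0, 54, -5, 0, 50], [0, 0, 0, 54, -9, 0, 50]]]}}

```text
time: 10.0
position: [0.55, -0.2623, 0.0233]
tool_rot: [1.064, 1.294, -1.065]
ft_force: [0.9, 0.9, 0.2]
grip_width: 0.572
```

>>> {"method": "servo_tool", "body": {"commands": [[[0, 0, 0, 0, -2, 0, 50], [0, 0, 0, 0, -4, 0, 50], [0, 0, 0, 0, -6, 0, 50], [0, 0, 0, 0, -8, 0, 50], [0, 0, 0, 0, -8, 0, 50]]]}}

```text
time: 10.62
position: [0.5445, -0.2628, 0.0234]
tool_rot: [1.065, 1.292, -1.061]
ft_force: [4.6, 0.2, -0.7]
grip_width: 0.578
```

>>> {"method": "servo_tool", "body": {"commands": [[[0, 0, 0, 0, -2, 0, 50], [0, 0, 0, 0, -2, 0, 50], [0, 0, 0, 0, 8, 0, 50], [0, 0, 0, -40, 12, 0, 50], [0, 0, 0, -95, 12, 0, 30]]]}}

```text
time: 11.25
position: [0.552, -0.2601, 0.1163]
tool_rot: [1.064, 1.302, -1.067]
ft_force: [0.4, -1.2, 0.0]
grip_width: 0.524
```

>>> {"method": "servo_tool", "body": {"commands": [[[0, 0, 0, -45, -20, 0, 0], [0, 0, 0, -90, -65, 0, 0], [0, 0, 0, -105, -115, 0, 0], [0, 0, 0, -105, -155, 0, 0], [0, 0, 0, -105, -175, 0, 0]]]}}

```text
time: 11.88
position: [0.3793, -0.2956, 0.2226]
tool_rot: [1.066, 1.296, -1.068]
ft_force: [0.5, 0.1, -0.8]
grip_width: 0.027
```

Run:
```python
from h import *
s=ctrl.get_state();print(s['time'],s['position'],s['tool_rot'],s['grip_width'],s['ft_force'])
k=K('wrist');print(k[3].tolist())
w=snap('wrist','w3.png')[:,:,::-1]
a=cv2.resize(w[40:290,230:405],None,fx=3.2,fy=2.4,interpolation=cv2.INTER_CUBIC);cv2.imwrite('pics/c3.png',a)
```

```text
11.875 [ 0.37927773 -0.29560309  0.22260042] [ 1.06552951  1.29565718 -1.0681183 ] 0.0267108993375545 [ 0.49927708  0.11169464 -0.82561069]
[[0.19170911548095618, -0.949810126958209, -0.24720100681254942, 0.4471699078400478], [-0.9814517535734499, -0.18559658999020204, -0.04802458944755556, -0.2821471506904271], [-0.0002654225062552484, 0.2518226131856262, -0.9677733727682597, 0.38436151916337413], [0.0, 0.0, 0.0, 1.0]]
```

View pics/c3.png

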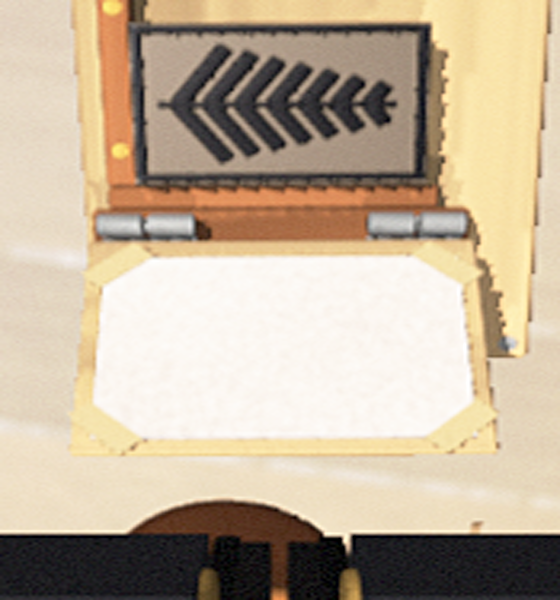

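The block now sits against both rails: its left side is at the end rail (132,100) and its near side at the spine rail (290,185). The leaf's free edge is at crop row 453. Next I work out the leaf's angle and the path.

```bash
cat > leaf.py <<'E'
from h import *
np.set_printoptions(precision=1,suppress=True)
O=np.array([.4607,-.2793]); X=np.array([.195,-.981]); Y=np.array([.981,.195])
def pt(x,r,h,a):  # mm, point at radius r, normal offset h
    y=r*np.cos(a)-h*np.sin(a); z=34+r*np.sin(a)+h*np.cos(a); return np.array([x,y,z])
def W(p): return np.r_[O+X*p[0]/1e3+Y*p[1]/1e3,p[2]/1e3]
def tcp():
    s=ctrl.get_state();p=s['position'];d=p[:2]-O;return np.array([d@X*1e3,d@Y*1e3,p[2]*1e3])
E
python3 - <<'E'
from leaf import *
k=K('wrist');print('tcp frame',tcp())
for a in np.arange(2.3,2.56,.05):
  r=[]
  for h in(2,8):
    for x in(-60,60): r+=list((proj('wrist',W(pt(x,102,h,a)),k)-[230,40])*[3.2,2.4])
  print(round(a,2),np.array(r),pt(0,102,2,a)[1:],pt(0,102,8,a)[1:])
E
```

```text
tcp frame [  0.4 -85.1 222.5]
2.3 [ 45.3 414.8 509.2 413.1  49.4 425.1 505.3 423.5] [-69.5 108.7] [-73.9 104.7]
2.35 [ 48.9 423.1 505.7 421.4  53.1 432.4 501.8 430.8] [-73.1 105.2] [-77.4 100.9]
2.4 [ 52.5 430.5 502.3 428.9  56.7 438.8 498.3 437.3] [-76.6 101.4] [-80.6  97. ]
2.45 [ 56.2 437.  498.8 435.5  60.3 444.4 494.9 442.9] [-79.8  97.5] [-83.7  92.9]
2.5 [ 59.7 442.8 495.4 441.2  63.8 449.2 491.5 447.7] [-82.9  93.4] [-86.5  88.6]
2.55 [ 63.2 447.7 492.  446.2  67.3 453.2 488.1 451.7] [-85.8  89.2] [-89.1  84.2]
```

>>> {"method": "servo_tool", "body": {"commands": [[[0, 0, 0, 0, -15, 0, 0], [0, 0, 0, 20, -23, 0, 0], [0, 0, 0, 60, -23, 0, 0], [0, 0, 0, 105, -23, 0, 0], [0, 0, 0, 135, -23, 0, 0]]]}}

```text
time: 12.55
position: [0.3589, -0.2982, 0.0853]
tool_rot: [1.064, 1.299, -1.064]
ft_force: [-0.1, 0.3, -0.0]
grip_width: 0.006
```

>>> {"method": "servo_tool", "body": {"commands": [[[0, 0, 0, 15, 0, 0, 0], [0, 0, 0, 22, 0, 0, 0], [0, 0, 0, 22, 3, 0, 0], [0, 0, 0, 22, 6, 0, 0], [0, 0, 0, 22, 8, 0, 0]]]}}

```text
time: 13.18
position: [0.3644, -0.2988, 0.0661]
tool_rot: [1.062, 1.299, -1.069]
ft_force: [-11.7, -0.7, 6.5]
grip_width: 0.006
```

Run:
```python
from leaf import *
s=ctrl.get_state();print(s['time'],tcp(),s['ft_force'])
for a in np.arange(2.55,-.01,-.1):
  p=pt(0,102,8,a)-[0,9.5,22] if a>np.pi/2 else pt(0,80,8,a)-[0,9.5,0]
  print(round(a,2),p[1:])
```

```text
13.175 [  0.3 -98.3  66.1] [-11.7  -0.7   6.5]
2.55 [-98.6  62.2]
2.45 [-93.2  70.9]
2.35 [-86.9  78.9]
2.25 [-79.8  86.3]
2.15 [-72.  93.]
2.05 [-63.6  98.8]
1.95 [-54.7 103.8]
1.85 [-45.3 107.8]
1.75 [-35.6 110.9]
1.65 [-25.5 113. ]
1.55 [-15.8 114.1]
1.45 [ -7.8 114.4]
1.35 [  0.2 113.8]
1.25 [  8.1 112.4]
1.15 [ 15.9 110.3]
1.05 [ 23.4 107.4]
0.95 [ 30.5 103.7]
0.85 [37.3 99.4]
0.75 [43.6 94.4]
0.65 [49.3 88.8]
0.55 [54.5 82.6]
0.45 [59.1 76. ]
0.35 [62.9 68.9]
0.25 [66.  61.5]
0.15 [68.4 53.9]
0.05 [70. 46.]
```

>>> {"method": "servo_tool", "body": {"commands": [[[0, 0, 0, -5, 3, 0, 0], [0, 0, 0, -9, 7, 0, 0], [0, 0, 0, -13, 10, 0, 0], [0, 0, 0, -17, 13, 0, 0], [0, 0, 0, -21, 17, 0, 0]]]}}

```text
time: 13.8
position: [0.3821, -0.2952, 0.0877]
tool_rot: [1.063, 1.297, -1.068]
ft_force: [-7.3, -0.3, 5.8]
grip_width: 0.003
```

>>> {"method": "servo_tool", "body": {"commands": [[[0, 0, 0, -7, 6, 0, 0], [0, 0, 0, -12, 13, 0, 0], [0, 0, 0, -16, 20, 0, 0], [0, 0, 0, -20, 28, 0, 0], [0, 0, 0, -22, 36, 0, 0]]]}}

```text
time: 14.42
position: [0.4206, -0.2875, 0.109]
tool_rot: [1.064, 1.294, -1.064]
ft_force: [-1.8, -0.9, 1.5]
grip_width: 0.008
```

>>> {"method": "servo_tool", "body": {"commands": [[[0, 0, 0, -2, 8, 0, 0], [0, 0, 0, -4, 16, 0, 0], [0, 0, 0, -5, 24, 0, 0], [0, 0, 0, -5, 31, 0, 0], [0, 0, 0, -5, 37, 0, 0]]]}}

```text
time: 15.05
position: [0.4561, -0.2801, 0.1133]
tool_rot: [1.064, 1.296, -1.064]
ft_force: [-2.6, -0.7, -0.9]
grip_width: 0.006
```

Run:
```python
from leaf import *
s=ctrl.get_state();print(s['time'],tcp(),s['ft_force'])
snap('scene','s4.png');w=cv2.imread('pics/s4.png')[120:300,220:420]
cv2.imwrite('pics/c4.png',cv2.resize(w,None,fx=3,fy=3,interpolation=cv2.INTER_CUBIC))
```

```text
15.05 [ -0.2  -4.6 113.3] [-2.6 -0.7 -0.9]
```

View pics/c4.png

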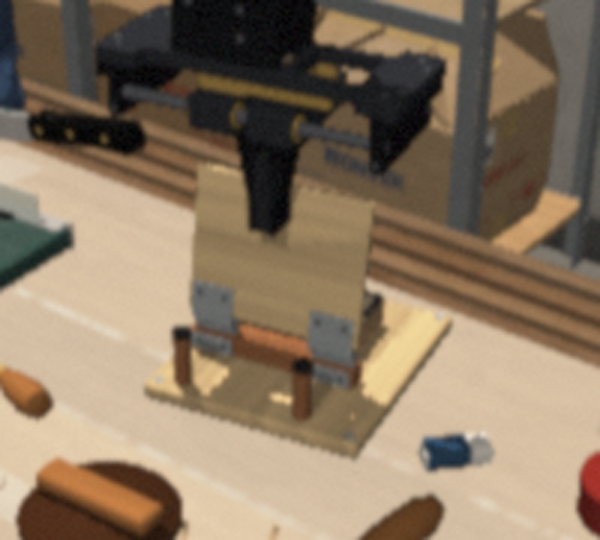

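The leaf stands near upright, with the shut fingers on its back at (268,215) in the crop. I keep following the arc over and down.

>>> {"method": "servo_tool", "body": {"commands": [[[0, 0, 0, 1, 8, 0, 0], [0, 0, 0, 2, 16, 0, 0], [0, 0, 0, 5, 23, 0, 0], [0, 0, 0, 8, 30, 0, 0], [0, 0, 0, 11, 36, 0, 0]]]}}

```text
time: 15.72
position: [0.4917, -0.2731, 0.1023]
tool_rot: [1.064, 1.295, -1.064]
ft_force: [-1.3, -0.7, -0.6]
grip_width: 0.005
```

>>> {"method": "servo_tool", "body": {"commands": [[[0, 0, 0, 4, 7, 0, 0], [0, 0, 0, 9, 13, 0, 0], [0, 0, 0, 14, 18, 0, 0], [0, 0, 0, 20, 23, 0, 0], [0, 0, 0, 26, 27, 0, 0]]]}}

```text
time: 16.35
position: [0.5181, -0.268, 0.0762]
tool_rot: [1.064, 1.295, -1.064]
ft_force: [-0.9, -0.7, 0.5]
grip_width: 0.002
```

>>> {"method": "servo_tool", "body": {"commands": [[[0, 0, 0, 5, 3, 0, 0], [0, 0, 0, 10, 5, 0, 0], [0, 0, 0, 14, 7, 0, 0], [0, 0, 0, 18, 8, 0, 0], [0, 0, 0, 21, 9, 0, 0]]]}}

```text
time: 16.98
position: [0.5268, -0.2663, 0.0555]
tool_rot: [1.064, 1.295, -1.064]
ft_force: [-0.2, 0.7, 0.2]
grip_width: -0.0
```

>>> {"method": "servo_tool", "body": {"commands": [[[0, 0, 0, 2, 0, 0, 0], [0, 0, 0, 4, 1, 0, 0], [0, 0, 0, 6, 1, 0, 0], [0, 0, 0, 8, 1, 0, 0], [0, 0, 0, 9, 1, 0, 0]]]}}

```text
time: 17.6
position: [0.5276, -0.2661, 0.0465]
tool_rot: [1.064, 1.295, -1.064]
ft_force: [0.6, 0.2, 1.2]
grip_width: 0.004
```

>>> {"method": "servo_tool", "body": {"commands": [[[0, 0, 0, 1, 0, 0, 0], [0, 0, 0, 2, 0, 0, 0], [0, 0, 0, 3, 0, 0, 0], [0, 0, 0, 4, 0, 0, 0], [0, 0, 0, 5, 0, 0, 0]]]}}

```text
time: 18.23
position: [0.5276, -0.2662, 0.0424]
tool_rot: [1.064, 1.295, -1.064]
ft_force: [-2.2, 1.5, 11.1]
grip_width: 0.005
```

>>> {"method": "servo_tool", "body": {"commands": [[[0, 0, 0, -6, 0, 0, 0], [0, 0, 0, -10, -8, 0, 0], [0, 0, 0, -10, -18, 0, 0], [0, 0, 0, -8, -22, 0, 0], [0, 0, 0, -3, -22, 0, 0]]]}}

```text
time: 18.85
position: [0.5053, -0.2708, 0.0443]
tool_rot: [1.064, 1.295, -1.065]
ft_force: [0.4, 0.7, -0.0]
grip_width: 0.002
```

>>> {"method": "servo_tool", "body": {"commands": [[[0, 0, 0, 1, 0, 0, 0], [0, 0, 0, 2, 0, 0, 0], [0, 0, 0, 3, 0, 0, 0], [0, 0, 0, 3, 0, 0, 0]]]}}

```text
time: 19.35
position: [0.506, -0.2701, 0.0425]
tool_rot: [1.064, 1.296, -1.064]
ft_force: [-3.1, 1.9, 6.6]
grip_width: 0.006
```

>>> {"method": "servo_tool", "body": {"commands": [[[0, 0, 0, 1, 0, 0, 0], [0, 0, 0, 1, 0, 0, 0], [0, 0, 0, 1, 0, 0, 0], [0, 0, 0, 1, 0, 0, 0]]]}}

```text
time: 19.85
position: [0.506, -0.2701, 0.0424]
tool_rot: [1.063, 1.296, -1.064]
ft_force: [-6.8, 2.0, 11.6]
grip_width: 0.002
```

>>> {"method": "servo_tool", "body": {"commands": [[[0, 0, 0, 0.3, 0, 0, 0], [0, 0, 0, 0.3, 0, 0, 0], [0, 0, 0, 0.3, 0, 0, 0], [0, 0, 0, 0.3, 0, 0, 0], [0, 0, 0, 0.3, 0, 0, 0]]]}}

```text
time: 20.48
position: [0.506, -0.2702, 0.0424]
tool_rot: [1.063, 1.296, -1.065]
ft_force: [-5.5, 2.5, 14.8]
grip_width: 0.007
```

The leaf has been pressed at 11–15 N for over a second. I let go and look.

>>> {"method": "servo_tool", "body": {"commands": [[[0, 0, 0, -3, 0, 0, 0], [0, 0, 0, -20, 0, 0, 0], [0, 0, 0, -60, 0, 0, 0], [0, 0, 0, -110, -20, 0, 0], [0, 0, 0, -150, -50, 0, 0]]]}}

```text
time: 21.1
position: [0.4577, -0.2799, 0.1932]
tool_rot: [1.063, 1.293, -1.062]
ft_force: [-0.4, -1.6, 1.1]
grip_width: 0.005
```

>>> {"method": "servo_tool", "body": {"commands": [[[0, 0, 0, -20, -30, 0, 0], [0, 0, 0, -40, -50, 0, 0], [0, 0, 0, -40, -60, 0, 0], [0, 0, 0, -40, -60, 0, 0], [0, 0, 0, -40, -60, 0, 0]]]}}

```text
time: 21.72
position: [0.3984, -0.2909, 0.2293]
tool_rot: [1.064, 1.297, -1.063]
ft_force: [0.3, 0.8, 0.2]
grip_width: 0.002
```

Run:
```python
from leaf import *
s=ctrl.get_state();print(s['time'],tcp(),s['ft_force'])
k=K('wrist')
print('expect back corners',[proj('wrist',W(pt(x,r,8,0)),k) for x in(-60,60) for r in(102,)],'block top',[proj('wrist',W([x,76,34]),k) for x in(-45,45)])
w=snap('wrist','w5.png');s=snap('scene','s5.png')
a=cv2.resize(w[60:300,200:440],(400,400));b=cv2.resize(s[180:360,220:400],(400,400))
cv2.imwrite('pics/m5.png',np.hstack([a,b])[:,:,::-1])
```

```text
21.725 [ -0.7 -63.4 229.3] [0.3 0.8 0.2]
expect back corners [array([253.7,  39. ]), array([383. ,  39.1])] block top [array([271.9,  71.4]), array([364.7,  71.5])]
```

View pics/m5.png

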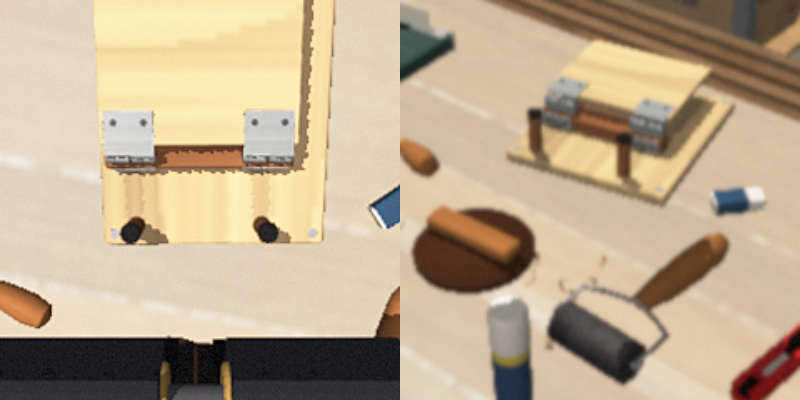

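The leaf lies flat on the block, and the eraser, baren and brayer are where they were. The fingers are clear, so I hand in.

```bash
python3 -c "
from bench import close_job
print(close_job())"
```

```text
the job is handed in; nothing more can be done
None
```

The proof is pressed and the job is handed in; the arm's clock read about 22 s of the 54 s allowed.

- **Block:** I pushed it with the fingertips against the spine rail (stalled at about 9 N), then against the end rail (about 8–9 N). A second push toward the spine rail stalled at the same place, so it had not shifted. A close picture then showed it sitting against both rails.
- **Leaf:** I pushed it over from behind, rising with its arc and then laying it down at 1–2 mm per step. The start of the push was firmer than planned, at about 12 N. The fingers stayed on its back throughout.
- **Press:** I pressed over the middle of the block at 11–15 N for about a second. The tip stopped 42.4 mm above the table; the closed height given is 42 mm.
- **Last pictures:** The leaf is flat, the arm is clear of it, and the eraser, baren and brayer look undisturbed. The jar and one end of the gouge fell outside those crops, but no move went near either.

I could not see the block again once the leaf was closed, so its final seat rests on the earlier picture and the closed height. No check failed. My first guess at the thickness of the shut fingers was about 5 mm off, so I judged the contact with the end rail by force instead.

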